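# Move the sprung-pin flap door to the bin with the clean ramekins

## Robot

A 6-joint arm with a two-finger parallel gripper is mounted at the origin on a cart in front of the work surface, level with it; the furniture and walls round the work are solid. World frame = base frame: x ahead of the robot, y to its left, z up, the work surface at z = 0. Lengths are in m, angles in rad, forces in N, time in s.
With the tool pointing down it reaches from about 0.35 to 0.975 m from the base axis. Payload 4.9 kg.
Tool frame: the origin (TCP) lies on the mounting face of the last link; the fingertips stand 173 mm ahead of it and the grasp point (between the pads) lies 155 mm ahead of it (tcp_to_grasp is the distance from the TCP to the grasp point, in m); z points along the fingers, y is the line along which they close (so a half turn about z gives the same grasp; the last joint's range is limited). The gripper opens to 85 mm and grips with 20 to 120 N. Pads are 22 mm wide; open, the fingers measure 114 mm over their backs; the gripper's body (76 mm by 85 mm) begins 54 mm behind the grasp point. The pads swing forward as they close: fully open they stand 13 mm farther back than shut.
Start: joints at [1.013, 0.053, 1.613, -0, 1.476, -0.119], TCP at [0.266, 0.566, 0.405] pointing down, gripper open.
Joint ranges: [-3.01, 3.01], [-1.01, 2.22], [0.06, 2.58], [-1.02, 4.17], [0.09, 2.62], [-3.14, 3.14]. Speed limits (rad/s): [2.57, 2.57, 3.14, 3.14, 3.14, 3.14].

## Interface

Orientations are given as a rotation vector (axis times angle).
In Python, from station import get_obs, get_image, calibration, finish_job, tcp_to_grasp gives the robot as it stands. The module is installed in compiled form; this text tells all that it offers.
- The arm moves only by the tool arm_command, never from a script. Its argument "plan" is a list that holds one entry, the list of rows, each a list of 6 numbers: the shift along the tool's x, y, z in cm, then the turn, a rotation vector about the tool's x, y, z in rad. A call has 1 to 12 rows; each row is the pose to reach, as a shift and turn from the pose commanded when the call began, along the tool's axes at that moment; what a row does not reach only later rows make up. A row lasts 1/12 s, in which the tool goes at most 41.7 mm and 7.16 degrees, less where a joint would pass 70% of its speed; a pose out of reach is approached as far as the arm can. A call with a gripper value outside its range is refused whole. "gripper" is the closure, from -1 (fully open) to 1 (shut), set as the call begins (left out, the last holds). The fingers move at their own pace and stop on an object; "force" is the grip in N (left out, the last holds). Time passes only in rows, so rows that repeat a pose let the fingers close. It gives the time, the measured TCP pose, the force, the opening and the grip force at its end, in the units of the state.
- get_obs(): the state, without advancing time (a new reading comes with each control period).
- get_image(name): name is "scene" or "side" or "wrist"; returns (picture, depth): 384x512x3 uint8, blue, green, red; 384x512 float32, m along the optical axis (not along the pixel's ray), 0 where there is no reading.
- calibration(name): a dict with "fx", "fy", "cx", "cy" (pixels), "pose" (4x4, takes a point from camera to world coordinates). Camera axes: x right, y up, looking along -z (the intrinsics and any distortion apply to the point x, -y, -z); pixel columns grow to the right and rows downward; lengths in m; the calibration is good to about 2 mm. A picture is of the moment at which its call begins: read the wrist's pose just before it. calibration takes no time and is no camera call; for the wrist camera it gives the pose at the moment of the call.
- finish_job(): hands the job in; it is judged then, once.
The state is a dict: "t": time; "q": joint angles; "dq": joint speeds; "effort": joint torques, N m; "tool_pos": TCP position; "tool_rot": TCP orientation; "contact_force": force on the tool from outside, world axes, zero at the start; "wrist_torque": the same for the moment, N m; "opening": finger opening in m; "grip_force": force on a finger pad.
Only numpy, scipy, OpenCV 4.12 (cv2) and the standard library are available. Lean on these libraries where they do the work, as an engineer would, in place of code of your own. Each camera call takes 0.05 s, during which the arm holds its last target. There are 200 camera calls.

## Task

The clean ramekins stand uncovered, while the clear flap door hangs on the empty bin next to them. Squeeze the flap's two finger tabs together so that both sprung hinge pins draw in, lift the flap straight up out of its hinge brackets, and lower it into the hinge brackets of the bin with the ramekins until it bottoms, then let the tabs go so that both pins spring fully home and the flap hangs freely. Work gently, never forcing the pins or the brackets, and leave the ramekins and everything else where they stand.

Things in the scene. Friction and masses are not known exactly. Their poses are not given: they have to be found in the camera images.
- flap_tabs (a point): Grasp point of the flap, mid-way between its two black finger tabs, 34 mm above the hinge axis. z up, y along the hinge from right tab to left tab, x into the bin. Tabs: upright plates 22 mm wide (x), 5 mm thick (y), reaching 21 mm above and below this point; outer faces 60 mm apart at rest, 46 mm when pressed onto their stops. A firm grip (20 N) holds them on their stops and carries the flap.
- flap_hinge (a point): Middle of the flap's hinge axis; axes as flap_tabs. Clear sheet 134 x 4 x 82 mm, lower edge 86 mm below the axis, hung from an aluminium tube 12 mm thick and 139 mm long (y). From each tube end comes a ball-ended steel pin 6 mm thick: tip 85.5 mm from the middle when out, 78.5 mm when drawn in, still 9 mm proud of the tube. 0.22 to 0.36 kg in all.
- left_pin (a joint): The +y hinge pin with its tab, pressed outward by a spring (3 N at rest, 5 N drawn in): 0 = fully out (home), 0.007 m = drawn fully in. A pin let go too high in its groove jams there by its spring and reads about 0.0055.
- right_pin (a joint): The -y hinge pin with its tab, likewise: 0 = fully out (home), 0.007 m = drawn fully in.
- empty_bin_hinge (a point): Nominal middle of the empty bin's hinge axis, 118 mm above the table: x into the bin, y along the axis, z up. The true axis is up to 20 mm higher or lower, both ends alike, since the brackets are screwed on through upright slots: this height is not measured. The flap hangs here at the start, 0.7 mm below the true axis.
- ramekin_bin_hinge (a point): The same point of the bin that holds the ramekins, where the flap must go. Its brackets, too, sit up to 20 mm higher or lower than this point says, independently of the other bin's and not measured: feel for the foot of the grooves.
- ramekin_bin: Open-fronted steel bin with the ramekins, fixed: 110 mm deep (x), 160 wide (y), 131 high. Origin at table height under its middle; its hinge point lies at x -70, z 118 mm. On each side wall a dark steel hinge bracket stands forward round the hinge axis, 30 mm wide (x), its inner face 80 mm from the middle; flared tops 54 mm above the true axis.
- empty_bin: The like bin without ramekins, fixed. Grooves, as on both bins: on each bracket's inner face one upright groove 8 mm wide (x), 4 mm deep guides the drawn-in pin, from a flared mouth (20 mm wide) 36 mm above the true axis down to a foot (a ledge 9 mm deep), where the pin bottoms 0.7 mm below the centre of a 9 mm hole through the bracket. There the pin can spring out; once out, it cannot be lifted.
- clean_ramekin_1: White ramekin, 65 mm across, 37 mm high, on the floor of its bin, +y side; origin under its middle. To be left alone.
- clean_ramekin_2: White ramekin like the first, -y side of the same bin.
- sachets: Black sachet caddy, 90 x 64 x 60 mm, a bystander behind the bins; origin under its middle.
- shaker: White shaker, 41 mm across, 84 mm high, a bystander behind the gap between the bins; origin under its middle.
- cutlery_roll: Dark blue cutlery roll, 222 mm long, 38 mm high, a bystander behind the bins.

How it is judged:
By the outcome, as a careful person would: the job done as asked, in the order asked, and still so for the second after the job is handed in, with the robot touching nothing.
It also fails if it takes over 58 s, if anything falls off the work surface, if the arm or the gripper's body presses on something with over 40 N, if the wrist force passes 120 N, or if a joint passes its speed limit or range.

## Working session

There is one attempt and no reset: what is moved stays moved. The work goes in short steps, Python scripts to look and compute and a tool call to move; the robot and the scene stay as the last step left them, time stands still between calls to the robot, and variables do not carry over. Pictures are saved under pics/ and viewed, at most 11 in all, crops included, and the job is handed in when it is done.

Besides the shell and the picture viewer there is one more tool, called after "Call:" by a JSON object that holds its "api" and its "payload", one argument or row to a line. arm_command: Moves the arm, as the interface text tells. Its arguments: {"type":"object","properties":{"plan":{"type":"array"},"gripper":{"type":"number"},"force":{"type":"number"}},"required":["plan"]}

```bash
mkdir -p pics; cat > h.py <<'E'
import numpy as np,cv2
from station import *
from scipy.spatial.transform import Rotation as R
def cloud(name):
    c=calibration(name); im,d=get_image(name)
    v,u=np.mgrid[0:384,0:512]
    p=np.stack([(u-c['cx'])/c['fx']*d,-(v-c['cy'])/c['fy']*d,-d],-1)
    P=np.array(c['pose']); return im,d,p@P[:3,:3].T+P[:3,3]
E
python3 - <<'E'
from h import *
o=get_obs();print({k:np.round(v,3).tolist() for k,v in o.items()},tcp_to_grasp)
ims=[]
for n in("scene","side","wrist"):
    im,d,p=cloud(n);np.savez('/tmp/'+n,im=im,d=d,p=p,P=calibration(n)['pose'])
    c=calibration(n);print(n,{k:(np.round(v,3).tolist()) for k,v in c.items()})
    cv2.imwrite(f'pics/{n}0.png',cv2.resize(im,(768,576)))
E
```

```text
{'t': 0.0, 'q': [1.013, 0.053, 1.614, 0.0, 1.476, -0.119], 'dq': [-0.0, -0.0, 0.001, -0.002, 0.001, 0.001], 'effort': [0.0, -39.368, -37.017, -0.0, 0.007, 0.0], 'tool_pos': [0.265, 0.566, 0.403], 'tool_rot': [-0.684, -3.066, 0.003], 'contact_force': [0.082, -1.333, -0.231], 'wrist_torque': [-0.009, -0.002, 0.024], 'grip_force': 0.0, 'opening': 0.086} 0.1547
scene {'fx': 393.808, 'fy': 393.808, 'cx': 255.188, 'cy': 185.199, 'pose': [[0.114, 0.793, -0.599, 0.056], [-0.993, 0.081, -0.081, -0.081], [-0.015, 0.604, 0.797, 0.78], [0.0, 0.0, 0.0, 1.0]]}
side {'fx': 356.827, 'fy': 356.827, 'cx': 249.936, 'cy': 193.439, 'pose': [[0.934, 0.164, -0.319, 0.309], [-0.359, 0.428, -0.83, -0.722], [-0.0, 0.889, 0.458, 0.492], [0.0, 0.0, 0.0, 1.0]]}
wrist {'fx': 269.347, 'fy': 269.347, 'cx': 255.072, 'cy': 194.009, 'pose': [[0.425, -0.872, -0.242, 0.204], [0.905, 0.409, 0.116, 0.595], [-0.002, -0.269, 0.963, 0.373], [0.0, 0.0, 0.0, 1.0]]}
```

View pics/scene0.png

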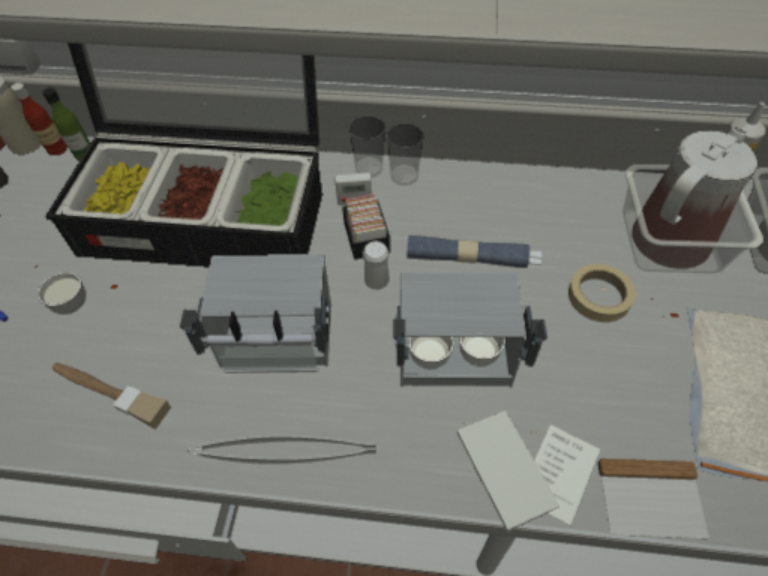

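View pics/side0.png

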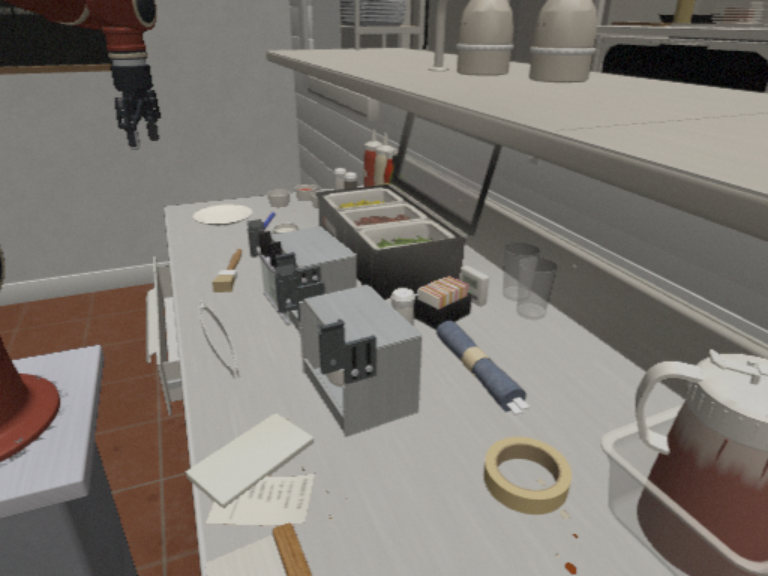

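View pics/wrist0.png

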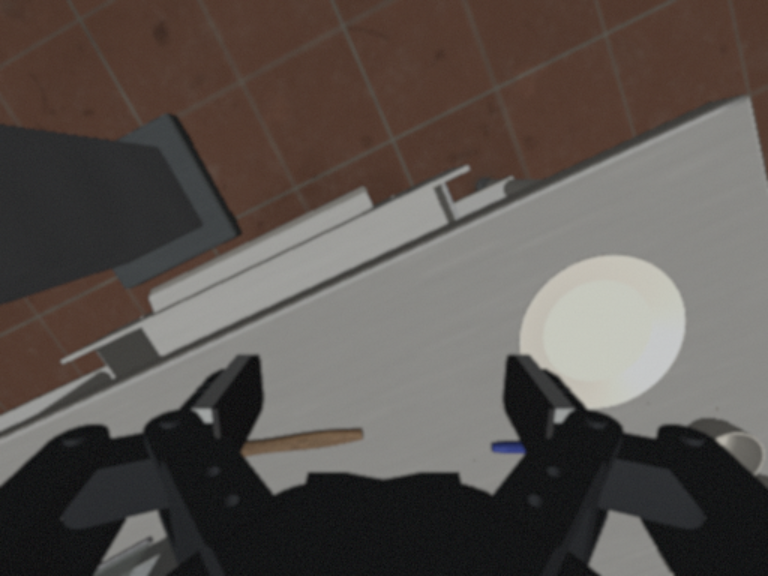

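The scene shows the empty bin with the flap at about (265,310) in the 768-wide view, with its tabs at (235,325) and (278,325). The ramekin bin is at (460,320). The side view shows both bins and a shelf overhead, and the wrist view doesn't show the bins.

```bash
python3 - <<'E'
import numpy as np,cv2
D=np.load('/tmp/scene.npz');im,p=D['im'],D['p']
z=p[...,2]
def rect(box):
    u0,u1,v0,v1=[int(a/1.5) for a in box]
    s=np.zeros(z.shape,bool);s[v0:v1,u0:u1]=1
    q=p[s&(D['d']>0)]
    print('zhist',np.histogram(q[:,2],np.arange(-.01,.22,.01)))
    m=s&(abs(z-.131)<.005)
    n,l,st,_=cv2.connectedComponentsWithStats(m.astype(np.uint8));k=1+st[1:,4].argmax()
    t=p[l==k];r=cv2.minAreaRect((t[:,:2]*1000).astype(np.float32));print('top',np.round(r[0],1),np.round(r[1],1),round(r[2],2),'z',np.median(t[:,2]),len(t))
    print(np.round(cv2.boxPoints(r)))
rect((170,345,240,380));rect((385,560,255,390))
g=im.max(-1)
for nm,box in dict(E=(170,345,285,375),Rk=(385,560,290,375)).items():
    u0,u1,v0,v1=[int(a/1.5) for a in box]
    s=np.zeros(z.shape,np.uint8);s[v0:v1,u0:u1]=1
    m=(s&(g<75)&(z>.06)).astype(np.uint8)
    n,l,st,_=cv2.connectedComponentsWithStats(m)
    for k in range(1,n):
        if st[k,4]>8:
            t=p[l==k];print(nm,st[k],'min',np.percentile(t,3,0).round(4),'max',np.percentile(t,97,0).round(4))
c=np.hstack([im[175:255,110:225],im[175:255,255:370]])
cv2.imwrite('pics/c.png',cv2.resize(c,None,fx=3.4,fy=3.4,interpolation=cv2.INTER_CUBIC))
E
```

```text
zhist (array([1769, 1905,  163,  301,  291,  341,  409,  428,  361,  267,  183,
        301,  369, 1199, 2174,  112,  233,   32,    0,    0,    0,    0]), array([-0.01,  0.  ,  0.01,  0.02,  0.03,  0.04,  0.05,  0.06,  0.07,
        0.08,  0.09,  0.1 ,  0.11,  0.12,  0.13,  0.14,  0.15,  0.16,
        0.17,  0.18,  0.19,  0.2 ,  0.21]))
top [507.2 146.5] [126.8 164.8] 9.39 z 0.13049094422468366 3131
[[431. 217.]
 [458.  55.]
 [583.  76.]
 [556. 238.]]
zhist (array([1930, 2272,  950,  559,  360,  160,   46,   36,   32,   24,   11,
         10,   21, 1221, 2353,  110,   58,   67,  148,  117,    0,    0]), array([-0.01,  0.  ,  0.01,  0.02,  0.03,  0.04,  0.05,  0.06,  0.07,
        0.08,  0.09,  0.1 ,  0.11,  0.12,  0.13,  0.14,  0.15,  0.16,
        0.17,  0.18,  0.19,  0.2 ,  0.21]))
top [ 512.6 -125. ] [106.4 159.4] 5.46 z 0.1305058708883705 3424
[[ 452.  -51.]
 [ 467. -209.]
 [ 573. -199.]
 [ 558.  -41.]]
E [209 190  11  46 300] min [0.4386 0.0485 0.0734] max [0.5499 0.0701 0.1605]
E [120 207  45  29 561] min [0.4192 0.1618 0.0683] max [0.4812 0.2249 0.1602]
E [182 207   7  21  81] min [0.4364 0.1067 0.1199] max [0.4565 0.1124 0.1589]
Rk [263 204   9  41 193] min [ 0.4166 -0.0569  0.1209] max [ 0.4738 -0.0423  0.1845]
Rk [341 205  23  41 457] min [ 0.4334 -0.2179  0.0668] max [ 0.4993 -0.2027  0.183 ]
```

View pics/c.png

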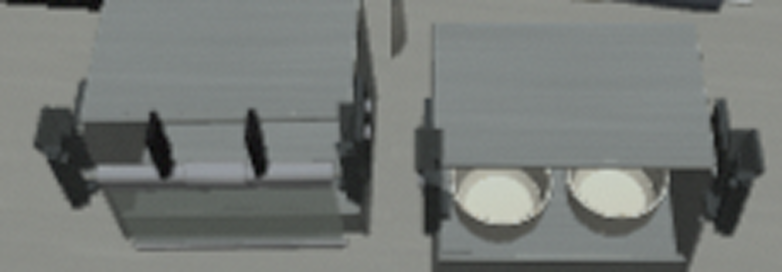

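The crop shows the empty bin's tabs at (160,140) and (258,140), with the tube below them and brackets at both ends. The ramekin bin's brackets are at (430,165) and (735,165) and sit higher. I'm moving above the flap for a close look.

Call:
{"api": "arm_command", "payload": {
  "plan": [
    [[-2.9, -2.6, 0, 0, 0, -0.05], [-5.8, -5.2, 0, 0, 0, -0.1], [-8.7, -7.8, 0, 0, 0, -0.15], [-11.6, -10.4, 0, 0, 0, -0.2], [-14.5, -13, 0, 0, 0, -0.25], [-17.4, -15.6, 0, 0, 0, -0.3], [-20.3, -18.2, 0, 0, 0, -0.36], [-23.2, -20.8, 0, 0, 0, -0.42], [-26.1, -23.4, 0, 0, 0, -0.48], [-29, -26, 0, 0, 0, -0.54], [-32, -28.8, 0, 0, 0, -0.604], [-34.4, -31.2, 0, 0, 0, -0.604]]
  ],
  "gripper": -1
}}

```text
t: 1.15
tool_pos: [0.4447, 0.1349, 0.4046]
tool_rot: [-0.261, 3.13, -0.001]
contact_force: [0.0, 0.0, -0.3]
opening: 0.0852
grip_force: 0.0
```

Call:
{"api": "arm_command", "payload": {
  "plan": [
    [[0, 0, 0, 0, 0, 0], [0, 0, 0, 0, 0, 0], [0, 0, 0, 0, 0, 0]]
  ]
}}

```text
t: 1.4
tool_pos: [0.4442, 0.1372, 0.4044]
tool_rot: [0.258, -3.13, -0.001]
contact_force: [-0.9, 0.4, -0.7]
opening: 0.0853
grip_force: 0.0
```

```bash
cat > look.py <<'E'
from h import *
import sys
o=get_obs();T=R.from_rotvec(o['tool_rot']);M=T.as_matrix()
print('tcp',np.round(o['tool_pos'],4),'x',M[:,0].round(3),'y',M[:,1].round(3),'z',M[:,2].round(3),'t',o['t'])
im,d,p=cloud('wrist');np.savez('/tmp/w'+sys.argv[1],im=im,d=d,p=p)
cv2.imwrite(f'pics/w{sys.argv[1]}.png',cv2.resize(im,(768,576)))
E
python3 look.py 1
```

```text
tcp [0.4442 0.1372 0.4044] x [-0.986 -0.164  0.001] y [-0.164  0.986  0.   ] z [-0.001  0.    -1.   ] t 1.4
```

View pics/w1.png

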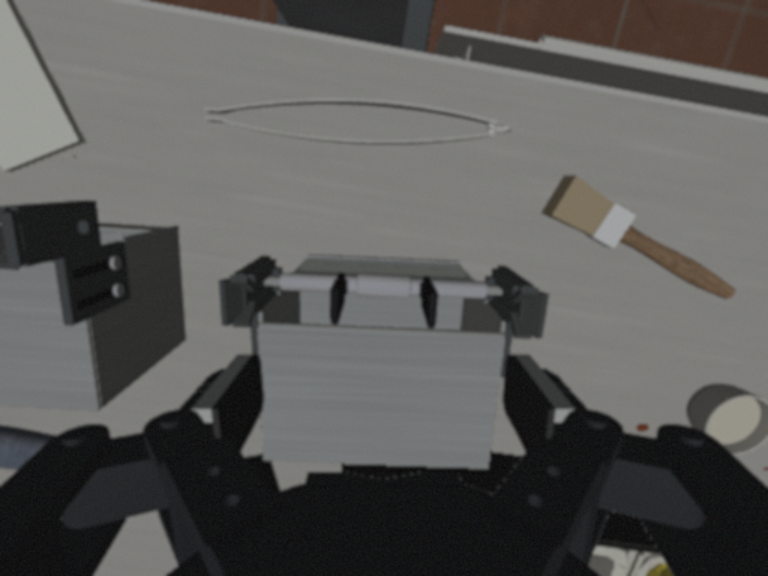

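The wrist view is from above the flap: the tabs are at (338,300) and (430,300), the tube at row 287, and the bin roof spans rows 325–465 and columns 260–505.

```bash
python3 - <<'E'
import numpy as np,cv2
D=np.load('/tmp/w1.npz');im,p=D['im'],D['p'];z=p[...,2];g=im.max(-1)
def sel(u0,u1,v0,v1):
    s=np.zeros(z.shape,bool);s[int(v0/1.5):int(v1/1.5),int(u0/1.5):int(u1/1.5)]=1;return s
L=np.array([-.164,.986]);X=np.array([.986,.164]);O=np.array([.4442,.1372])
f=lambda q:np.c_[(q[:,:2]-O)@X,(q[:,:2]-O)@L,q[:,2]]*1000
for nm,b in dict(r=(325,350,265,330),l=(418,442,265,330)).items():
    q=f(p[sel(*b)&(g<60)&(z>.11)&(z<.2)]);print(nm,len(q),np.percentile(q,[2,10,50,90,98],0).round(1).tolist())
    t=q[q[:,2]>np.percentile(q[:,2],98)-4];print(' top',t.mean(0).round(1),np.percentile(t,[3,97],0).round(1).tolist())
q=f(p[sel(280,490,265,310)&(im.min(-1)>130)&(z>.09)&(z<.13)]);print('tube',len(q),np.percentile(q,[2,50,98],0).round(1).tolist(),np.polyfit(q[:,1],q[:,0],1))
m=sel(240,520,318,480)&(abs(z-.131)<.004)&(g>80);q=f(p[m]);r=cv2.minAreaRect(q[:,:2].astype(np.float32));print('roof',r,np.median(q[:,2]))
for nm,b in dict(bl=(485,550,255,345),br=(215,282,255,345)).items():
    q=f(p[sel(*b)&(g<90)&(z>.1)&(z<.2)]);print(nm,np.percentile(q,[2,50,98],0).round(1).tolist())
q=p[sel(0,130,195,330)&(g<90)&(z>.14)];print('R near bracket',np.percentile(q,[2,50,98],0).round(4).tolist())
E
```

```text
r 239 [[-9.0, -28.1, 120.8], [-8.6, -27.6, 130.8], [-2.5, -25.0, 157.6], [6.8, -23.5, 159.3], [9.9, -23.4, 160.0]]
 top [  0.6 -25.8 158.7] [[-8.5, -28.0, 157.3], [9.9, -23.6, 160.0]]
l 263 [[-6.6, 25.9, 118.3], [-6.2, 26.1, 123.7], [1.2, 27.0, 151.9], [10.1, 29.5, 159.1], [12.2, 30.1, 159.7]]
 top [  3.1  28.1 158.5] [[-6.2, 26.1, 156.4], [12.7, 30.1, 159.7]]
tube 536 [[-2.0, -64.8, 111.4], [1.8, -1.4, 113.4], [6.5, 66.0, 115.7]] [0.04976476 2.00757233]
roof ((75.53250122070312, -0.998504638671875), (170.31387329101562, 109.9118423461914), 88.91072082519531) 131.46330572413123
bl [[-8.3, 74.2, 102.3], [7.8, 81.1, 143.8], [33.2, 90.0, 161.4]]
br [[-15.4, -88.4, 103.2], [0.9, -78.5, 145.6], [30.8, -72.8, 161.4]]
R near bracket [[0.42, -0.0497, 0.1408], [0.4394, -0.0439, 0.1579], [0.4865, -0.0392, 0.1856]]
```

Call:
{"api": "arm_command", "payload": {
  "plan": [
    [[-0.19, 0.1, 0, 0, 0, 0.047], [-0.19, 0.1, 1.5, 0, 0, 0.047], [-0.19, 0.1, 3, 0, 0, 0.047], [-0.19, 0.1, 4.5, 0, 0, 0.047], [-0.19, 0.1, 6, 0, 0, 0.047], [-0.19, 0.1, 6, 0, 0, 0.047], [-0.19, 0.1, 6, 0, 0, 0.047]]
  ]
}}

```text
t: 2.03
tool_pos: [0.4454, 0.1396, 0.3439]
tool_rot: [0.189, -3.134, 0.0]
contact_force: [-0.1, -0.4, 0.1]
opening: 0.0855
grip_force: 0.0
```

```bash
python3 look.py 2; python3 - <<'E'
import numpy as np
D=np.load('/tmp/w2.npz');im,p=D['im'],D['p'];z=p[...,2];g=im.max(-1)
from h import *
o=get_obs();M=R.from_rotvec(o['tool_rot']).as_matrix();q=(p-o['tool_pos'])@M*1000
t=(im.min(-1)>120)&(z>.09)&(z<.125)&(abs(q[...,0])<20)&(abs(q[...,1])<72)
a=q[t];print('tube',len(a),np.percentile(a,[2,50,98],0).round(1).tolist(),np.polyfit(a[:,1],a[:,0],1),np.percentile(z[t],[50,98]))
for s in(-1,1):
    m=(g<60)&(z>.12)&(z<.17)&(abs(q[...,0])<16)&(abs(q[...,1]-s*27)<7);a=q[m];zz=z[m]
    print(s,len(a),np.percentile(a,[3,50,97],0).round(1).tolist(),np.percentile(zz,98))
    tt=a[zz>np.percentile(zz,98)-4];print(tt.mean(0).round(1),np.percentile(tt,[3,97],0).round(1).tolist())
E
```

```text
tcp [0.4454 0.1396 0.3439] x [-0.993 -0.12   0.002] y [-0.12   0.993  0.   ] z [-0.002 -0.    -1.   ] t 2.0333
tube 1591 [[-5.3, -67.7, 229.5], [0.2, -2.4, 232.1], [4.5, 65.3, 234.9]] [-0.00502601  0.01009891] [0.11297073 0.11559883]
-1 519 [[-8.5, -29.9, 185.5], [3.2, -26.5, 191.3], [10.0, -25.5, 222.9]] 0.15975814059065097
[  2.5 -27.  196.6] [[-8.5, -29.9, 185.5], [10.0, -25.5, 222.9]]
1 477 [[-8.5, 24.3, 185.3], [2.8, 25.2, 191.5], [10.0, 28.1, 221.3]] 0.1599116165295286
[  2.2  25.6 196.6] [[-8.5, 24.3, 185.3], [10.0, 28.1, 221.3]]
```

View pics/w2.png

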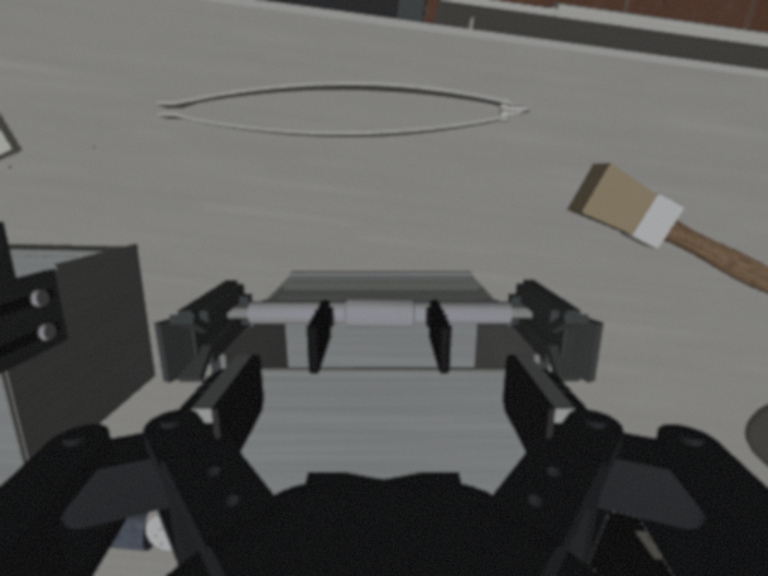

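The tabs are at (320,335) and (440,335), square and centred between the pads at columns 250 and 515. I'm descending.

Call:
{"api": "arm_command", "payload": {
  "plan": [
    [[0, -0.1, 1.2, 0, 0, 0], [0, -0.1, 2.4, 0, 0, 0], [0, -0.1, 3.5, 0, 0, 0], [0, -0.1, 4.4, 0, 0, 0], [0, -0.1, 5, 0, 0, 0], [0, -0.1, 5, 0, 0, 0], [0, -0.1, 5, 0, 0, 0]]
  ]
}}

```text
t: 2.67
tool_pos: [0.4461, 0.1374, 0.2941]
tool_rot: [0.185, -3.135, 0.0]
contact_force: [0.1, 1.4, 0.9]
opening: 0.0854
grip_force: 0.0
```

Call:
{"api": "arm_command", "payload": {
  "plan": [
    [[0, 0, 0, 0, 0, 0], [0, 0, 0, 0, 0, 0], [0, 0, 0, 0, 0, 0], [0, 0, 0, 0, 0, 0], [0, 0, 0, 0, 0, 0], [0, 0, 0, 0, 0, 0], [0, 0, 0, 0, 0, 0], [0, 0, 0, 0, 0, 0], [0, 0, 0, 0, 0, 0], [0, 0, 0, 0, 0, 0]]
  ],
  "gripper": 1,
  "force": 20
}}

```text
t: 3.5
tool_pos: [0.4473, 0.1377, 0.2971]
tool_rot: [-0.185, 3.131, 0.001]
contact_force: [1.1, 0.8, 5.3]
opening: 0.045
grip_force: 25.6
```

Call:
{"api": "arm_command", "payload": {
  "plan": [
    [[0, 0, -0.2, 0, 0, 0], [0, 0, -0.4, 0, 0, 0], [0, 0, -0.6, 0, 0, 0], [0, 0, -0.9, 0, 0, 0], [0, 0, -1.2, 0, 0, 0], [0, 0, -1.2, 0, 0, 0]]
  ]
}}

```text
t: 4.0
tool_pos: [0.4462, 0.1375, 0.3072]
tool_rot: [0.185, -3.136, -0.0]
contact_force: [0.7, -0.1, -1.8]
opening: 0.0447
grip_force: 27.2
```

Call:
{"api": "arm_command", "payload": {
  "plan": [
    [[0, 0, -0.5, 0, 0, 0], [0, 0, -1, 0, 0, 0], [0, 0, -1.5, 0, 0, 0], [0, 0, -2, 0, 0, 0], [0, 0, -2.5, 0, 0, 0], [0, 0, -3, 0, 0, 0], [0, 0, -3.5, 0, 0, 0], [0, 0, -4, 0, 0, 0], [0, 0, -4.5, 0, 0, 0], [0, 0, -5, 0, 0, 0], [0, 0, -5, 0, 0, 0]]
  ]
}}

```text
t: 4.92
tool_pos: [0.4465, 0.1375, 0.3582]
tool_rot: [-0.185, 3.134, 0.0]
contact_force: [0.2, 0.2, -2.7]
opening: 0.0447
grip_force: 27.3
```

Call:
{"api": "arm_command", "payload": {
  "plan": [
    [[0, 0, -1, 0, 0, 0], [0, 0, -2.4, 0, 0, 0], [0, 0, -4, 0, 0, 0], [0, 0, -6, 0, 0, 0], [0, 0, -8, 0, 0, 0], [0, 0, -10, 0, 0, 0], [0, 0, -12, 0, 0, 0], [0, 0, -13, 0, 0, 0], [0, 0, -13, 0, 0, 0], [0, 0, -13, 0, 0, 0], [0, 0, -13, 0, 0, 0]]
  ]
}}

```text
t: 5.83
tool_pos: [0.4461, 0.1375, 0.4851]
tool_rot: [0.185, -3.134, 0.0]
contact_force: [-0.6, 0.3, -3.2]
opening: 0.0446
grip_force: 27.3
```

```bash
python3 - <<'E'
from h import *
o=get_obs();M=R.from_rotvec(o['tool_rot']).as_matrix();print(np.round(o['tool_pos'],4),M.round(4).tolist(),o['contact_force'],o['wrist_torque'])
for n in('scene','side'):
    im,d,p=cloud(n);np.savez('/tmp/%s3'%n,im=im,d=d,p=p);cv2.imwrite('pics/%s3.png'%n,cv2.resize(im,(768,576)))
D=np.load('/tmp/scene.npz');im,p=D['im'],D['p'];z=p[...,2]
# ramekin bin roof: front edge (max rows) & side edges via line fits in roof mask
m=np.zeros(z.shape,bool);m[170:260,255:365]=1
m&=(abs(z-.1305)<.006)&(im.max(-1)>80)
n,l,st,_=cv2.connectedComponentsWithStats(m.astype(np.uint8));k=1+st[1:,4].argmax();m=l==k
print(st[k])
def line(idx,ax):
    q=np.array([p[v,u,:2] for v,u in idx]);a,b=q[:,ax],q[:,1-ax]
    for _ in range(4):
        c=np.polyfit(a,b,1);r=b-np.polyval(c,a);ok=abs(r)<max(2*r.std(),5e-4);a,b=a[ok],b[ok]
    return c
cols=[u for u in range(512) if m[:,u].sum()>20][6:-6];rows=[v for v in range(384) if m[v].sum()>40][4:-4]
F=line([(np.where(m[:,u])[0].max(),u) for u in cols],1);B=line([(np.where(m[:,u])[0].min(),u) for u in cols],1)
Lf=line([(v,np.where(m[v])[0].min()) for v in rows],0);Rt=line([(v,np.where(m[v])[0].max()) for v in rows],0)
print('front',F,'back',B,'left',Lf,'right',Rt)
def X(f,s): # x=f0*y+f1, y=s0*x+s1
    x=(f[0]*s[1]+f[1])/(1-f[0]*s[0]);return np.array([x,s[0]*x+s[1]])
for a in(F,B):print([X(a,s).round(4).tolist() for s in(Lf,Rt)])
E
```

```text
[0.4461 0.1375 0.4851] [[-0.993, -0.1179, -0.0025], [-0.1179, 0.993, -0.0004], [0.0025, -0.0001, -1.0]] [-0.58785733  0.32613681 -3.1858859 ] [0.02064825 0.00992727 0.01733715]
[ 268  182   83   45 3408]
front [-0.10110067  0.44972396] back [-0.10134579  0.55104652] left [ 0.14238005 -0.11840509] right [ 0.09286515 -0.25058425]
[[0.4551, -0.0536], [0.4706, -0.2069]]
[[0.555, -0.0394], [0.5711, -0.1976]]
```

View pics/side3.png

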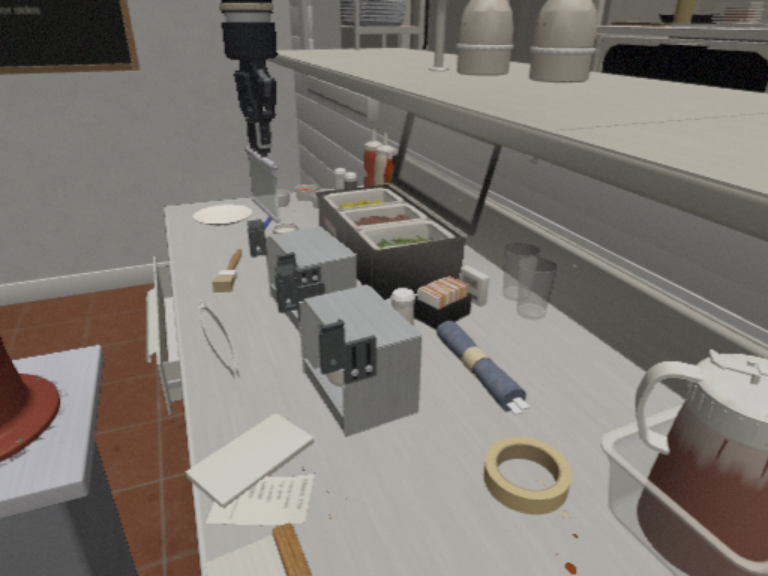

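The side view shows the flap held upright at (262,180), clear above the bins. I'm carrying it over to the ramekin bin.

Call:
{"api": "arm_command", "payload": {
  "plan": [
    [[0.15, -1, 0, 0, 0, 0.001], [0.4, -3, 0, 0, 0, 0.002], [0.8, -6, 0, 0, 0, 0.004], [1.2, -9, 0, 0, 0, 0.006], [1.6, -12, 0, 0, 0, 0.008], [2, -15, 0, 0, 0, 0.01], [2.3, -18, 0, 0, 0, 0.012], [2.7, -21, 0, 0, 0, 0.014], [3.1, -24, 0, 0, 0, 0.016], [3.3, -25.8, 0, 0, 0, 0.017], [3.45, -26.7, 0, 0, 0, 0.017], [3.45, -26.7, 0, 0, 0, 0.017]]
  ]
}}

```text
t: 6.93
tool_pos: [0.4431, -0.1334, 0.4859]
tool_rot: [0.154, -3.136, -0.001]
contact_force: [-0.5, 0.5, -2.4]
opening: 0.0449
grip_force: 27.3
```

Call:
{"api": "arm_command", "payload": {
  "plan": [
    [[0, 0, 0, 0, 0, 0], [0, 0, 0, 0, 0, 0], [0, 0, 0, 0, 0, 0], [0, 0, 0, 0, 0, 0]]
  ]
}}

```text
t: 7.27
tool_pos: [0.4435, -0.1307, 0.4868]
tool_rot: [-0.162, 3.137, 0.0]
contact_force: [0.4, 0.5, -1.8]
opening: 0.0451
grip_force: 27.3
```

```bash
python3 look.py 4
```

```text
tcp [ 0.4435 -0.1307  0.4868] x [-0.995 -0.103 -0.   ] y [-0.103  0.995  0.   ] z [ 0.  0. -1.] t 7.2667
```

View pics/w4.png

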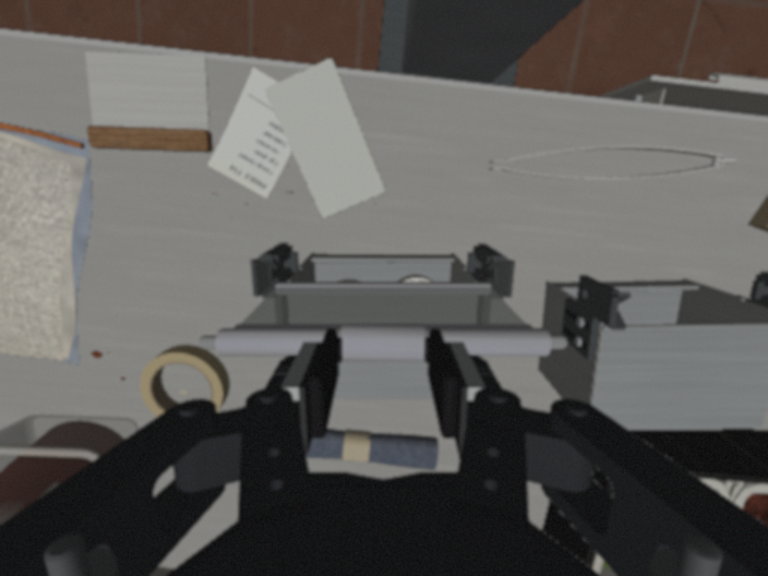

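The tube is held level at row 343, columns 205–565. The brackets are ahead at about (270,268) and (490,268). I'm comparing bracket positions relative to the tool with those at the empty bin.

```bash
cat > br.py <<'E'
from h import *
import sys
def an(n,pos,yaw,axis):
    D=np.load(f'/tmp/w{n}.npz');im,p=D['im'],D['p'];z=p[...,2];g=im.max(-1)
    c,s=np.cos(yaw),np.sin(yaw);a=p[...,:2]-np.array(pos)
    x=(a@[c,s])*1e3;y=(a@[-s,c])*1e3   # bin frame: into, left
    for nm,sg in(('L',1),('R',-1)):
        m=(g<100)&(z>axis+.040)&(z<axis+.06)&(abs(x)<32)&(y*sg>65)&(y*sg<110)
        k,l,st,_=cv2.connectedComponentsWithStats(m.astype(np.uint8),connectivity=8);m=l==1+st[1:,4].argmax()
        xs,ys=x[m],y[m];print(n,nm,m.sum(),'x',np.percentile(xs,[3,50,97]).round(1),'y',np.percentile(ys,[3,50,97]).round(1),'ztop',np.percentile(z[m],[50,97]).round(4), 'px',np.argwhere(m).mean(0).round()*1.5)
    m=(im.min(-1)>110)&(z>pos[2]-.189-.012 if len(pos)>2 else 0) if 0 else None
# E: flap axis known at grasp pose
an(1,[.4461,.1375],.118,.1055);an(2,[.4461,.1375],.118,.1055)
an(4,[.4435,-.1307],.103,.1305)
D=np.load('/tmp/w4.npz');im,p=D['im'],D['p'];a=p-[.4435,-.1307,.4868];c,s=np.cos(.103),np.sin(.103)
x=(a[...,:2]@[c,s])*1e3;y=(a[...,:2]@[-s,c])*1e3;z=a[...,2]*1e3
m=(abs(x)<14)&(z>-200)&(z<-175)&(abs(y)<90)&(im.min(-1)>110)
print('tube',m.sum(),np.percentile(x[m],[3,50,97]).round(1),np.percentile(y[m],[1,50,99]).round(1),np.percentile(z[m],[50,97]),np.polyfit(y[m],x[m],1),np.polyfit(y[m],z[m],1))
E
python3 br.py
```

```text
1 L 706 x [-13.9   0.7  13.8] y [77.3 84.4 90.7] ztop [0.1561 0.1615] px [312.  529.5]
1 R 727 x [-13.4   1.1  14.1] y [-88.8 -81.9 -74.6] ztop [0.1565 0.1614] px [300. 237.]
2 L 1343 x [-13.9   0.4  13. ] y [77.2 84.5 90.8] ztop [0.156  0.1613] px [346.5 576. ]
2 R 1420 x [-13.4   1.   14. ] y [-88.6 -81.9 -74.5] ztop [0.1563 0.1615] px [346.5 183. ]
4 L 369 x [-14.8  -2.1  11.5] y [76.7 84.5 90. ] ztop [0.1801 0.1852] px [274.5 501. ]
4 R 395 x [-15.   -2.   11.4] y [-89.6 -83.6 -75.7] ztop [0.1807 0.1856] px [274.5 264. ]
tube 3079 [-6.2 -1.7  4.8] [-73.1  -1.2  73.4] [-185.33188005 -182.63158624] [ 0.00235813 -1.30652521] [ 1.14587231e-03 -1.85343588e+02]
```

The brackets are 2 mm nearer the robot than the flap, and 23.9 mm higher than on the empty bin, so I expect bottoming at TCP z ≈ 0.321. I'll correct, descend to just above the mouths, and recheck.

Call:
{"api": "arm_command", "payload": {
  "plan": [
    [[0.2, 0.04, 1, 0, 0, 0], [0.2, 0.04, 2.5, 0, 0, 0], [0.2, 0.04, 4, 0, 0, 0], [0.2, 0.04, 5.5, 0, 0, 0], [0.2, 0.04, 7, 0, 0, 0], [0.2, 0.04, 8.5, 0, 0, 0], [0.2, 0.04, 9.8, 0, 0, 0], [0.2, 0.04, 10.7, 0, 0, 0], [0.2, 0.04, 11, 0, 0, 0], [0.2, 0.04, 11, 0, 0, 0], [0.2, 0.04, 11, 0, 0, 0], [0.2, 0.04, 11, 0, 0, 0]]
  ]
}}

```text
t: 8.32
tool_pos: [0.4417, -0.1317, 0.3779]
tool_rot: [-0.159, 3.136, -0.002]
contact_force: [-0.0, -0.2, -2.6]
opening: 0.0447
grip_force: 27.3
```

```bash
python3 look.py 5; python3 - <<'E'
src=open('br.py').read().split('# E:')[0]
exec(src)
o=get_obs();q=o['tool_pos'];M=R.from_rotvec(o['tool_rot']).as_matrix();yw=np.arctan2(-M[0,1],M[1,1]);print(yw)
an(5,q[:2],yw,.1305)
D=np.load('/tmp/w5.npz');im,p=D['im'],D['p'];a=p-q;c,s=np.cos(yw),np.sin(yw)
x=(a[...,:2]@[c,s])*1e3;y=(a[...,:2]@[-s,c])*1e3;z=a[...,2]*1e3
m=(abs(x)<14)&(z>-200)&(z<-175)&(abs(y)<90)&(im.min(-1)>110)
print('tube',np.percentile(x[m],[3,50,97]).round(1),np.percentile(y[m],[1,50,99]).round(1),np.polyfit(y[m],x[m],1),np.polyfit(y[m],z[m],1))
E
```

```text
tcp [ 0.4417 -0.1317  0.3779] x [-0.995 -0.101 -0.002] y [-0.101  0.995 -0.001] z [ 0.002 -0.001 -1.   ] t 8.3167
0.10122582168442743
5 L 1127 x [-13.   -0.6  14.3] y [75.9 85.1 91.4] ztop [0.1806 0.1868] px [336.  571.5]
5 R 1068 x [-13.3  -1.1  14. ] y [-88.8 -82.7 -74.6] ztop [0.1809 0.1856] px [334.5 196.5]
tube [-6.  -1.5  5. ] [-72.3  -0.8  73.4] [ 0.00274175 -1.12064083] [-5.54325849e-04 -1.85305176e+02]
```

View pics/w5.png

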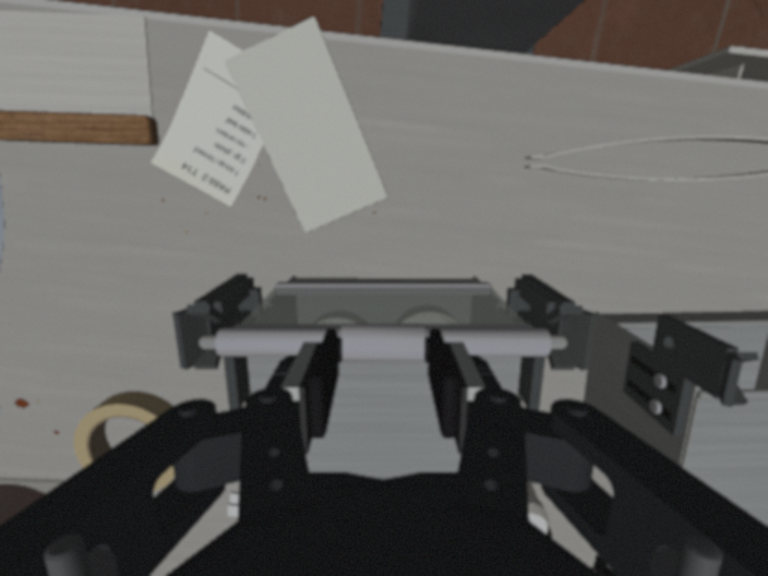

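The pins line up with the brackets (tube at row 343, columns 200–565). I'm inserting slowly.

Call:
{"api": "arm_command", "payload": {
  "plan": [
    [[-0.02, 0.04, 0.3, 0, 0, 0], [-0.02, 0.04, 0.6, 0, 0, 0], [-0.02, 0.04, 0.9, 0, 0, 0], [-0.02, 0.04, 1.2, 0, 0, 0], [-0.02, 0.04, 1.5, 0, 0, 0], [-0.02, 0.04, 1.8, 0, 0, 0], [-0.02, 0.04, 2.1, 0, 0, 0], [-0.02, 0.04, 2.4, 0, 0, 0], [-0.02, 0.04, 2.7, 0, 0, 0], [-0.02, 0.04, 3, 0, 0, 0], [-0.02, 0.04, 3, 0, 0, 0]]
  ]
}}

```text
t: 9.28
tool_pos: [0.4415, -0.131, 0.3458]
tool_rot: [0.158, -3.138, -0.001]
contact_force: [2.9, -0.0, -3.4]
opening: 0.045
grip_force: 27.5
```

Call:
{"api": "arm_command", "payload": {
  "plan": [
    [[-0.05, 0, 0.15, 0, 0, 0], [-0.06, 0, 0.35, 0, 0, 0], [-0.06, 0, 0.55, 0, 0, 0], [-0.06, 0, 0.75, 0, 0, 0], [-0.06, 0, 0.95, 0, 0, 0], [-0.06, 0, 1.15, 0, 0, 0], [-0.06, 0, 1.35, 0, 0, 0], [-0.06, 0, 1.5, 0, 0, 0], [-0.06, 0, 1.5, 0, 0, 0]]
  ]
}}

```text
t: 10.03
tool_pos: [0.4421, -0.131, 0.3312]
tool_rot: [0.159, -3.137, -0.0]
contact_force: [0.7, 0.0, -2.3]
opening: 0.0449
grip_force: 27.3
```

Going well. The foot should be near 0.321, so I'll feel for it.

Call:
{"api": "arm_command", "payload": {
  "plan": [
    [[0, 0, 0.15, 0, 0, 0], [0, 0, 0.3, 0, 0, 0], [0, 0, 0.45, 0, 0, 0], [0, 0, 0.6, 0, 0, 0], [0, 0, 0.7, 0, 0, 0], [0, 0, 0.7, 0, 0, 0]]
  ]
}}

```text
t: 10.53
tool_pos: [0.4421, -0.131, 0.3244]
tool_rot: [0.159, -3.137, -0.0]
contact_force: [0.6, 1.0, -3.2]
opening: 0.0447
grip_force: 27.3
```

Call:
{"api": "arm_command", "payload": {
  "plan": [
    [[0, 0, 0.1, 0, 0, 0], [0, 0, 0.2, 0, 0, 0], [0, 0, 0.2, 0, 0, 0], [0, 0, 0.2, 0, 0, 0]]
  ]
}}

```text
t: 10.87
tool_pos: [0.4422, -0.131, 0.3226]
tool_rot: [0.159, -3.137, -0.0]
contact_force: [0.2, -0.3, -3.0]
opening: 0.0448
grip_force: 27.3
```

Call:
{"api": "arm_command", "payload": {
  "plan": [
    [[0, 0, 0.1, 0, 0, 0], [0, 0, 0.2, 0, 0, 0], [0, 0, 0.2, 0, 0, 0], [0, 0, 0.2, 0, 0, 0]]
  ]
}}

```text
t: 11.2
tool_pos: [0.4423, -0.1311, 0.3211]
tool_rot: [-0.159, 3.137, -0.0]
contact_force: [-1.2, 0.5, -0.5]
opening: 0.0448
grip_force: 26.8
```

Call:
{"api": "arm_command", "payload": {
  "plan": [
    [[0, 0, 0.1, 0, 0, 0], [0, 0, 0.1, 0, 0, 0], [0, 0, 0.1, 0, 0, 0]]
  ]
}}

```text
t: 11.45
tool_pos: [0.4424, -0.1311, 0.3209]
tool_rot: [-0.159, 3.137, -0.0]
contact_force: [-3.3, 0.9, 4.8]
opening: 0.0448
grip_force: 25.7
```

The flap has bottomed at 0.321, where I expected the foot. I'm letting the tabs go, following down slightly so the backswing of the pads can't lift the flap.

Call:
{"api": "arm_command", "payload": {
  "plan": [
    [[0, 0, 0.04, 0, 0, 0], [0, 0, 0.08, 0, 0, 0], [0, 0, 0.13, 0, 0, 0], [0, 0, 0.18, 0, 0, 0], [0, 0, 0.2, 0, 0, 0], [0, 0, 0.2, 0, 0, 0], [0, 0, 0.2, 0, 0, 0], [0, 0, 0.2, 0, 0, 0]]
  ],
  "gripper": -0.6
}}

```text
t: 12.12
tool_pos: [0.4422, -0.131, 0.3177]
tool_rot: [-0.159, 3.137, -0.0]
contact_force: [0.9, 0.2, -0.2]
opening: 0.0684
grip_force: 0.0
```

Call:
{"api": "arm_command", "payload": {
  "plan": [
    [[0, 0, 0, 0, 0, 0], [0, 0, 0, 0, 0, 0], [0, 0, 0, 0, 0, 0], [0, 0, 0, 0, 0, 0]]
  ],
  "gripper": -1
}}

```text
t: 12.45
tool_pos: [0.4422, -0.131, 0.3177]
tool_rot: [0.159, -3.138, 0.0]
contact_force: [0.2, -1.2, 0.0]
opening: 0.085
grip_force: 0.0
```

```bash
python3 look.py 6;python3 - <<'E'
from h import *
q=get_obs()['tool_pos'];D=np.load('/tmp/w6.npz');im,p=D['im'],D['p'];a=p-q;yw=.101;c,s=np.cos(yw),np.sin(yw)
x=(a[...,:2]@[c,s])*1e3;y=(a[...,:2]@[-s,c])*1e3;z=p[...,2]
m=(abs(x)<14)&(z>.12)&(z<.15)&(abs(y)<72)&(im.min(-1)>110)
print('tube',np.percentile(y[m],[1,50,99]).round(1),np.polyfit(y[m],z[m],1))
E
```

```text
tcp [ 0.4422 -0.131   0.3177] x [-0.995 -0.101  0.   ] y [-0.101  0.995 -0.   ] z [-0. -0. -1.] t 12.45
tube [-68.1  -1.1  68.7] [8.74025059e-07 1.36562851e-01]
```

View pics/w6.png

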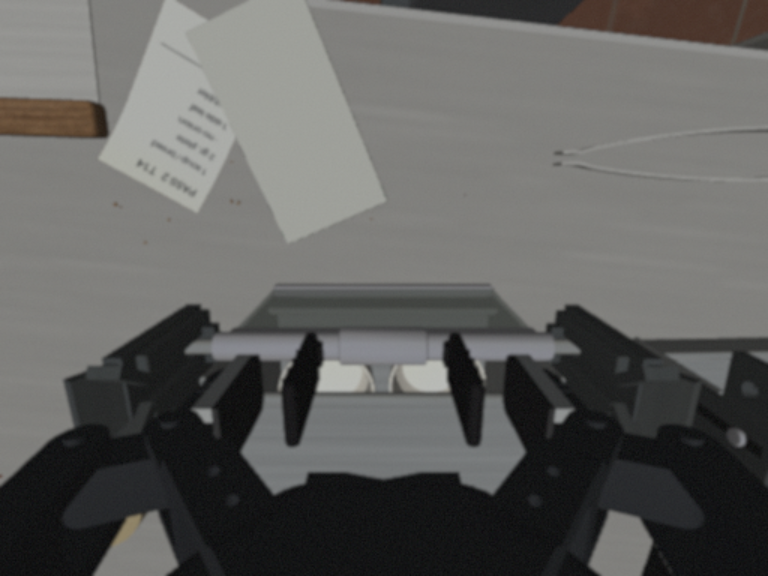

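The pads are clear of the tabs (tabs at (302,390) and (463,390), pads at columns 235 and 530) and the tube is level. I'm backing straight up, then checking the tab spacing.

Call:
{"api": "arm_command", "payload": {
  "plan": [
    [[0, 0, -0.5, 0, 0, 0], [0, 0, -1.2, 0, 0, 0], [0, 0, -2.2, 0, 0, 0], [0, 0, -3.4, 0, 0, 0], [0, 0, -4.6, 0, 0, 0], [0, 0, -6, 0, 0, 0], [0, 0, -8, 0, 0, 0], [0, 0, -10, 0, 0, 0], [0, 0, -12, 0, 0, 0], [0, 0, -12, 0, 0, 0], [0, 0, -12, 0, 0, 0]]
  ]
}}

```text
t: 13.42
tool_pos: [0.4423, -0.1311, 0.4402]
tool_rot: [-0.159, 3.134, -0.003]
contact_force: [-0.1, -1.0, -0.3]
opening: 0.0854
grip_force: 0.0
```

```bash
python3 look.py 7;python3 - <<'E'
from h import *
q=get_obs()['tool_pos'];D=np.load('/tmp/w7.npz');im,p=D['im'],D['p'];a=p-q;yw=.101;c,s=np.cos(yw),np.sin(yw)
g=im.max(-1);x=(a[...,:2]@[c,s])*1e3;y=(a[...,:2]@[-s,c])*1e3;z=p[...,2]
m=(abs(x)<14)&(z>.12)&(z<.15)&(abs(y)<72)&(im.min(-1)>110)
print('tube',np.percentile(x[m],[3,50,97]),np.percentile(y[m],[1,50,99]).round(1),np.polyfit(y[m],z[m],1))
for sg in(-1,1):
    m=(g<60)&(z>.145)&(z<.2)&(abs(x)<16)&(y*sg>12)&(y*sg<40);t=np.percentile(z[m],98);m&=z>t-.004
    print(sg,m.sum(),np.percentile(y[m],[3,50,97]).round(1),np.percentile(x[m],[3,97]).round(1),t)
im,d,p=cloud('side');cv2.imwrite('pics/s8.png',cv2.resize(im[150:310,150:310],(600,600),interpolation=cv2.INTER_CUBIC))
E
```

```text
tcp [ 0.4423 -0.1311  0.4402] x [-0.995 -0.101 -0.004] y [-0.101  0.995 -0.002] z [ 0.004 -0.002 -1.   ] t 13.4167
tube [-5.12829182 -0.64989436  5.44814642] [-68.3   0.7  68.5] [9.32608045e-07 1.36678360e-01]
-1 115 [-28.5 -26.4 -24.2] [-9.3  8.8] 0.1836917524623943
1 97 [26.  27.7 29.5] [-9.4  9.2] 0.18354960145769522
```

View pics/s8.png

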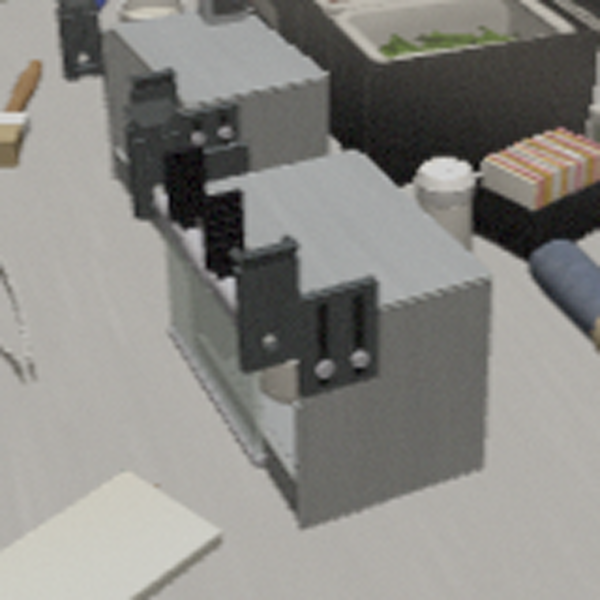

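The flap hangs level on the ramekin bin. The right pin tip shows through its bracket hole at (268,340), and the tabs span 58 mm, the same reading as they gave at rest on the empty bin. I'm handing in.

```bash
python3 -c "
from station import *
print(finish_job())"
```

```text
the job is handed in; nothing more can be done
None
```

The flap now hangs in the ramekin bin's brackets with the tabs back at their rest spacing, so both pins should be home; I handed the job in at about 13.5 s, and the highest contact force in any move report was about 6 N.

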